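Gauge a guide pin on the garage bench

ROBOT

A 6-joint arm with a two-finger parallel gripper is mounted at the origin on the work surface. World frame = base frame: x ahead of the robot, y to its left, z up, the work surface at z = 0. Lengths are in m, angles in rad, forces in N, time in s.
With the tool pointing down it reaches from about 0.275 to 0.875 m from the base axis. Payload 12.5 kg.
Tool frame: the origin (TCP) lies at the very end of the fingers, on their centre line; the grasp point (between the pads) lies arm.pinch_z behind it (arm.pinch_z is the distance from the TCP to the grasp point, in m); z points along the fingers, y is the line along which they close (so a half turn about z gives the same grasp; the last joint's range is limited). The gripper opens to 85 mm and grips with 20 to 120 N. Pads are 22 mm wide; open, the fingers measure 114 mm over their backs; the gripper's body (76 mm by 85 mm) begins 54 mm behind the grasp point. The pads swing forward as they close: fully open they stand 13 mm farther back than shut.
Start: joints at [1.024, 0.351, 1.652, -0, 1.139, -0.085], TCP at [0.245, 0.492, 0.231] pointing down, gripper open.
Joint ranges: [-2.75, 2.75], [-0.79, 2.1], [0.01, 2.65], [-1.57, 4.71], [0.07, 3.14], [-2.87, 2.87]. Speed limits (rad/s): [2.22, 2.22, 2.79, 3.14, 3.14, 3.14].

INTERFACE

Orientations are given as a 3x3 rotation matrix whose columns are the frame's x, y, z axes.
In Python, from plant import telemetry, imaging, workorder, spotter, arm gives the robot as it stands. The module is installed in compiled form; this text tells all that it offers.
- The arm moves only by the tool step_arm, never from a script. Its argument "steps" is a list of rows, each a list of 3 entries, a list of its own where there are three numbers: the shift along the tool's x, y, z each as a share of 2 cm, from -1 to 1, then the turn, a rotation vector about the tool's x, y, z each as a share of pi/2 rad, from -1 to 1, then the closure, from -1 (fully open) to 1 (shut). In form: [[[tx, ty, tz], [ax, ay, az], gripper], ...]. A call has 1 to 12 rows; each row shifts and turns the commanded pose from where the row before left it, along the tool's axes as they then stand; what a row does not reach is not made up. A row lasts 1/8 s, in which the tool goes at most 62.5 mm and 10.7 degrees, less where a joint would pass 70% of its speed; a pose out of reach is approached as far as the arm can. A call with a number of a shift or a turn outside -1 to 1 is refused whole. A call with a gripper value outside its range is refused whole. The fingers move at their own pace and stop on an object; "newtons" is the grip in N (left out, the last holds). Time passes only in rows, so rows that do not move let the fingers close. It gives the time, the measured TCP pose, the force, the opening and the grip force at its end, in the units of the state.
- telemetry.get_state(): the state, without advancing time (a new reading comes with each control period).
- imaging.grab_frame(name): name is "side" or "top"; returns a dict with "color" (480x640x3 uint8, red, green, blue), "range_z" (480x640 float32, m along the optical axis (not along the pixel's ray), 0 where there is no reading), "mtx" (3x3 intrinsics, pixels), "cam_to_world" (4x4, takes a point from camera to world coordinates). Camera axes: x right, y down, z forward; pixel columns grow to the right and rows downward; lengths in m; the calibration is good to about 2 mm. A picture is of the moment at which its call begins.
- workorder.close_job(): hands the job in; it is judged then, once.
Trained networks look in a picture, given as the dict that the camera call returned (one of the last four; its "shot" number tells which), for a name from the list of things; names that differ only in an ending like _2 or _b are one class to them, and where a whole thing is asked for, a point or a joint stands for the part that bears it (a point fixed in the world has none). Each returns a list of dicts, best first, with "conf" (0 to 1); they miss things now and then, are a little off and sometimes report something else, mostly with a low value. They report only what shows in the picture. A call takes as long as a camera call. They do not tell look-alikes from the thing itself.
- spotter.search_frame(label, picture): "centre" ([row, column] in pixels, amid what is visible of it).
- spotter.masks_of(label, picture): "mask" (480x640 bool, what is visible of it) and "centre" ([row, column] in pixels, amid what is visible of it).
The state is a dict: "time_s": time; "joint_positions": joint angles; "qvel": joint speeds; "joint_torque": joint torques, N m; "ee_pos": TCP position; "ee_rot": TCP orientation; "wrist_force": force on the tool from outside, world axes, zero at the start; "torque": the same for the moment, N m; "grip_width": opening from 0.0 (shut) to 1.0 (fully open); "grasp_force": force on a finger pad.
Only numpy, scipy, OpenCV 4.12 (cv2) and the standard library are available. Lean on these libraries where they do the work, as an engineer would, in place of code of your own. Each camera call takes 0.05 s, during which the arm holds its last target. There are 200 camera calls.

TASK

Take the guide pin out of the single wooden stand and size it on the steel hole gauge: start at the tightest hole and step down the row one hole at a time, at each one pressing the pin's foot onto the hole with about 10 N (never as much as 20 N) and feeling about for the mouth to tell whether it goes in. At the first hole that lets it pass cleanly, push it through until its cap sits flat on the plate, and leave it there; leave the spare pins in the rack and the other things on the bench alone.

Things in the scene. Friction and masses are not known exactly. Their poses are not given: they have to be found in the camera images.
- pin_a: steel pin: round shank 38 mm long with a square-edged foot, under a ringed cap 30 mm wide, 32 mm tall; 0.07 to 0.14 kg. Shank 13, 17 or 21 mm thick, one pin of each; which is which is unmarked and must be felt. Origin: centre of the foot; z up to the cap. Starts upright, cap resting on the wood, shank hidden in the stand (this may be any of the three) or in the rack.
- pin_b: steel pin: round shank 38 mm long with a square-edged foot, under a ringed cap 30 mm wide, 32 mm tall; 0.07 to 0.14 kg. Shank 13, 17 or 21 mm thick, one pin of each; which is which is unmarked and must be felt. Origin: centre of the foot; z up to the cap. Starts upright, cap resting on the wood, shank hidden in the stand (this may be any of the three) or in the rack.
- pin_c: steel pin: round shank 38 mm long with a square-edged foot, under a ringed cap 30 mm wide, 32 mm tall; 0.07 to 0.14 kg. Shank 13, 17 or 21 mm thick, one pin of each; which is which is unmarked and must be felt. Origin: centre of the foot; z up to the cap. Starts upright, cap resting on the wood, shank hidden in the stand (this may be any of the three) or in the rack.
- gauge: fixed steel plate 56 x 190 x 12 mm on end feet, top face 57 mm above the bench, open below (a seated shank hangs free). Four through holes in a row, 40 mm apart, tight to wide. A pin passes a hole 1 mm wider than its shank; the next tighter hole is 3 mm narrower than the shank and refuses it. Stiff rubber feet let the plate sink about 1 mm per 12 N. Origin: centre of the underside; y along the row to the tight end, z up.
- hole1 (a point): centre of the mouth, at the plate's top face, of gauge hole 1 of 4, 10 mm in diameter, square-edged (the tightest, at the plate +y end). Frame as the gauge: z up, y along the row towards the tight end.
- hole2 (a point): centre of the mouth, at the plate's top face, of gauge hole 2 of 4, 14 mm in diameter, square-edged (next along towards the plate -y end). Frame as the gauge: z up, y along the row towards the tight end.
- hole3 (a point): centre of the mouth, at the plate's top face, of gauge hole 3 of 4, 18 mm in diameter, square-edged (next along towards the plate -y end). Frame as the gauge: z up, y along the row towards the tight end.
- hole4 (a point): centre of the mouth, at the plate's top face, of gauge hole 4 of 4, 22 mm in diameter, square-edged (next along towards the plate -y end). Frame as the gauge: z up, y along the row towards the tight end. The widest.
- stand: square wooden stand fixed to the bench, 60 x 60 mm, 57 mm tall, with one hole 24 mm wide and 45 mm deep in the middle of its top, holding the pin to be gauged by its cap. Origin: centre of the underside; z up.
- rack: wooden rack fixed to the bench, 150 x 60 mm, 57 mm tall, with two 24 mm holes at x = -40 and +40 mm holding the two spare pins. Origin: centre of the underside; x along its length, z up.
- wrench: steel wrench lying beyond the gauge, a bystander. Origin: underside of its middle.
- grease: closed grey can, 60 mm wide and 60 mm tall, a bystander. Origin: centre of the underside.
- bearing: dark steel bearing ring, 70 mm wide and 20 mm tall, lying flat, a bystander. Origin: centre of the underside.
There are look-alikes about, which are no part of the job. What is shaped like the pin_a but yellow is not meant. Of the things shaped like the stand, the wooden one is meant.

How it is judged:
By the outcome, as a careful person would: the job done as asked, in the order asked, and still so for the second after the job is handed in, with the robot touching nothing.
It also fails if it takes over 72 s, if anything falls off the work surface, if the arm or the gripper's body presses on something with over 40 N, if the wrist force passes 120 N, or if a joint passes its speed limit or range.

## Working session

There is one attempt and no reset: what is moved stays moved. The work goes in short steps, Python scripts to look and compute and a tool call to move; the robot and the scene stay as the last step left them, time stands still between calls to the robot, and variables do not carry over. Pictures are saved under pics/ and viewed, at most 10 in all, crops included, and the job is handed in when it is done.

Besides the shell and the picture viewer there is one more tool, called in YAML: its name, and indented under it one key for each argument. step_arm: Moves the arm, as the interface text tells. Shift numbers are shares of 2 cm and turn numbers shares of pi/2 rad, none past 1 either way. Its arguments: {"type":"object","properties":{"steps":{"type":"array"},"newtons":{"type":"number"}},"required":["steps"]}

```bash
mkdir -p pics; cat > h.py <<'E'
import numpy as np, cv2
from plant import telemetry, imaging, workorder, spotter, arm
def w(p,r,c,win=2):
    z=p["range_z"][int(r)-win:int(r)+win+1,int(c)-win:int(c)+win+1]; z=np.median(z[z>0])
    K=p["mtx"]; q=np.array([(c-K[0,2])*z/K[0,0],(r-K[1,2])*z/K[1,1],z,1])
    return (p["cam_to_world"]@q)[:3]
def cloud(p):
    z=p["range_z"]; K=p["mtx"]; r,c=np.mgrid[:480,:640]
    q=np.stack([(c-K[0,2])*z/K[0,0],(r-K[1,2])*z/K[1,1],z,np.ones_like(z)],-1)
    P=(q@p["cam_to_world"].T)[...,:3]; P[z<=0]=np.nan
    return P
def save(p,n,crop=None,s=1):
    im=p["color"][...,::-1]
    if crop: r0,r1,c0,c1=crop; im=im[r0:r1,c0:c1]
    cv2.imwrite("pics/"+n+".png",cv2.resize(im,None,fx=s,fy=s,interpolation=cv2.INTER_CUBIC))
E
python3 - <<'E'
from h import *
print(arm.pinch_z, telemetry.get_state())
p=imaging.grab_frame("top"); s=imaging.grab_frame("side"); save(p,"top"); save(s,"side")
print(p["cam_to_world"].round(3),s["cam_to_world"].round(3),p["mtx"])
for nm,q in (("top",p),("side",s)):
  for l in ["pin_a","stand","rack","gauge","hole1","hole4","wrench","grease","bearing"]:
    for d in spotter.search_frame(l,q):
        print(nm,l,round(d["conf"],2),np.round(d["centre"]),w(q,*d["centre"]).round(3))
E
```

```text
0.0187 {'time_s': 0.0, 'joint_positions': array([ 1.02439797e+00,  3.51240927e-01,  1.65243912e+00, -1.11849143e-05,
        1.13910368e+00, -8.46261606e-02]), 'qvel': array([-5.63496431e-04,  6.01562245e-05, -1.23663366e-03,  1.19573980e-04,
        1.23363266e-03, -2.01295035e-03]), 'joint_torque': array([-5.69809745e-04, -5.06105411e+01, -2.91404682e+01, -1.52730254e-04,
        4.56527516e-03,  1.73904027e-05]), 'ee_pos': array([0.24485993, 0.49210822, 0.23075014]), 'ee_rot': array([[-8.95266388e-01,  4.45530832e-01, -6.10214556e-04],
       [ 4.45531241e-01,  8.95265808e-01, -1.02292798e-03],
       [ 9.05582720e-05, -1.18766269e-03, -9.99999291e-01]]), 'wrist_force': array([ 0.41790105, -1.15368103, -0.01132972]), 'torque': array([-0.03526842,  0.05793884,  0.00544044]), 'grasp_force': 0.0, 'grip_width': 0.9968031501020495}
[[ 0.012 -0.994  0.108  0.479]
 [-1.    -0.012  0.007 -0.009]
 [-0.005 -0.108 -0.994  1.143]
 [ 0.     0.     0.     1.   ]] [[ 0.743 -0.496  0.448  0.122]
 [-0.669 -0.571  0.477 -0.522]
 [ 0.019 -0.654 -0.756  0.9  ]
 [ 0.     0.     0.     1.   ]] [[524.02
[... 961 characters left out ...]
]
side pin_a 0.87 [353. 395.] [ 0.504 -0.311  0.089]
side pin_a 0.71 [189. 241.] [0.543 0.252 0.089]
side pin_a 0.67 [349. 343.] [ 0.443 -0.233  0.068]
side pin_a 0.53 [384. 367.] [ 0.421 -0.319  0.088]
side stand 0.91 [187. 207.] [0.499 0.346 0.058]
side stand 0.85 [208. 242.] [0.522 0.225 0.055]
side stand 0.27 [156. 251.] [0.666 0.386 0.047]
side rack 0.93 [380. 380.] [ 0.456 -0.322  0.057]
side gauge 0.67 [266. 327.] [ 0.563 -0.053  0.056]
side hole1 0.6 [269. 328.] [ 0.558 -0.062  0.057]
side hole4 0.6 [269. 328.] [ 0.558 -0.062  0.057]
side wrench 0.64 [234. 370.] [ 0.738 -0.021  0.007]
side grease 0.56 [155. 252.] [0.67  0.386 0.047]
side bearing 0.6 [345. 471.] [ 0.681 -0.383  0.002]
```

View pics/top.png

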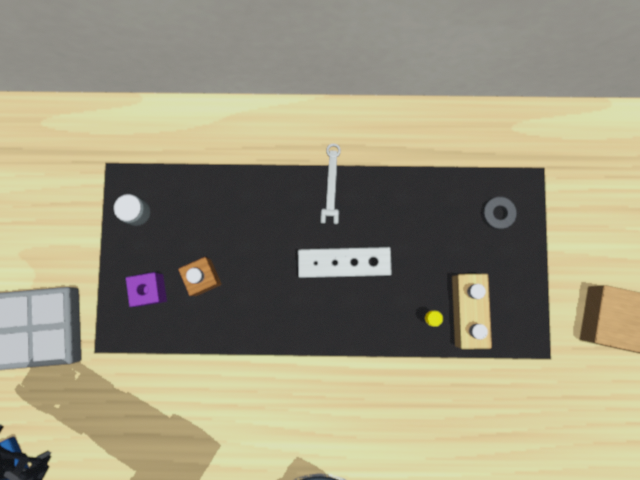

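```bash
python3 - <<'E'
from h import *
p=imaging.grab_frame("top"); save(p,"c1",(235,325,110,390),2.8)
s=imaging.grab_frame("side")
im=p["color"]
for q in(p,s):
    P=cloud(q)
    def reg(x0,x1,y0,y1,z0,z1):
        m=(P[...,0]>x0)&(P[...,0]<x1)&(P[...,1]>y0)&(P[...,1]<y1)&(P[...,2]>z0)&(P[...,2]<z1); return m
    for nm,m in (("cap",reg(.48,.6,.19,.31,.084,.095)),("gauge",reg(.48,.65,-.18,.12,.052,.064)),("standtop",reg(.47,.6,.17,.31,.052,.062))):
        X=P[m][:,:2].astype(np.float32); r=cv2.minAreaRect(X*1000); print(nm,m.sum(),X.mean(0).round(4),np.median(P[m][:,2]).round(4),r)
        print("   circ",cv2.minEnclosingCircle(X*1000))
E
```

```text
cap 180 [0.5331 0.2597] 0.0898 ((532.958740234375, 259.69610595703125), (28.346181869506836, 28.595012664794922), 41.96892166137695)
   circ ((533.0153198242188, 259.83203125), 15.267477989196777)
gauge 2263 [ 0.5656 -0.0429] 0.0579 ((565.8710327148438, -44.87432098388672), (56.33224105834961, 189.02496337890625), 2.166093111038208)
   circ ((566.1884155273438, -44.6566162109375), 97.9596939086914)
standtop 624 [0.5329 0.2576] 0.0577 ((533.2081298828125, 260.53533935546875), (60.80173873901367, 61.387638092041016), 24.789806365966797)
   circ ((532.7049560546875, 259.5918884277344), 41.21538543701172)
cap 94 [0.5347 0.2578] 0.089 ((535.6741943359375, 259.19110107421875), (29.982933044433594, 27.8358154296875), 45.823333740234375)
   circ ((535.8932495117188, 259.33294677734375), 16.14787483215332)
gauge 1614 [ 0.5672 -0.0477] 0.0573 ((568.4888916015625, -44.75616455078125), (59.19192123413086, 192.8083953857422), 2.286379814147949)
   circ ((567.970458984375, -44.91962432861328), 98.89681243896484)
standtop 307 [0.5317 0.2505] 0.0573 ((535.0257568359375, 258.8739318847656), (66.3410415649414, 61.92134475708008), 25.718660354614258)
   circ ((536.2922973632812, 260.37969970703125), 42.599056243896484)
```

The top view shows two stand-like blocks, a purple one at (row 289, col 145) and a wood-brown one at (276, 199) holding a grey pin. The wooden one is the one meant. The yellow pin-like object at (318, 434) is a decoy. The gauge runs from (263, 315), tight, to (261, 374), wide.

View pics/c1.png

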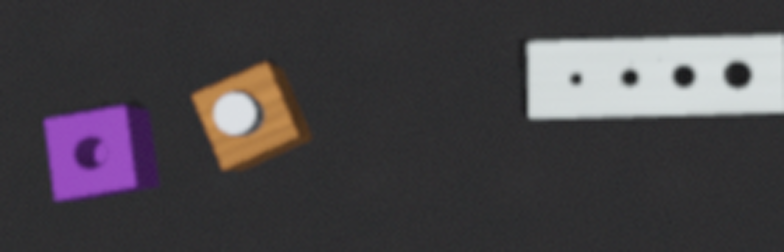

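```bash
python3 - <<'E'
from h import *
p=imaging.grab_frame("top")
for name in("top","side"):
    p=imaging.grab_frame(name)
    K=p["mtx"];T=p["cam_to_world"]
    def atz(r,c,z):
        d=T[:3,:3]@np.array([(c-K[0,2])/K[0,0],(r-K[1,2])/K[1,1],1]); return T[:3,3]+d*(z-T[2,3])/d[2]
    g=cv2.cvtColor(p["color"],cv2.COLOR_RGB2GRAY)
    # rectify plate top
    ctr=np.array([.566,-.0447]); a=np.deg2rad(2.2)
    n=np.linalg.inv(T)
    S=0.0002;H,Wd=400,1100
    jj,ii=np.meshgrid(np.arange(Wd),np.arange(H))
    X=ctr[0]+(H/2-ii)*S; Y=ctr[1]+(Wd/2-jj)*S
    q=np.stack([X,Y,np.full_like(X,.057),np.ones_like(X)],-1)@n.T
    u=K[0,0]*q[...,0]/q[...,2]+K[0,2]; v=K[1,1]*q[...,1]/q[...,2]+K[1,2]
    im=cv2.remap(g,u.astype(np.float32),v.astype(np.float32),cv2.INTER_CUBIC)
    cv2.imwrite(f"pics/rect_{name}.png",cv2.resize(im,None,fx=.7,fy=.7))
    b=(im<110).astype(np.uint8)
    N,L,st,ce=cv2.connectedComponentsWithStats(b)
    for k in range(1,N):
        if 300<st[k,4]<20000: print(name,(2*np.sqrt(st[k,4]/np.pi)*S*1000).round(1),(ctr[0]+(H/2-ce[k,1])*S).round(4),(ctr[1]+(Wd/2-ce[k,0])*S).round(4))
E
```

```text
top 18.3 0.5686 -0.1047
top 14.6 0.567 -0.0647
top 10.5 0.5654 -0.0247
top 6.3 0.564 0.0152
side 21.4 0.5696 -0.105
side 17.3 0.5681 -0.065
side 13.2 0.5665 -0.025
side 8.5 0.5652 0.0154
```

The crop confirms it: the grey pin at about (274, 195) sits in the wooden stand, and the purple stand is empty. I'll turn to align with the world axes, then move over the pin.

step_arm:
  steps:
    - [[0,0,0],[0,0,-0.098],-1]
    - [[0,0,0],[0,0,-0.098],-1]
    - [[0,0,0],[0,0,-0.098],-1]
    - [[-1,-0.8,0],[0,0,0],-1]
    - [[-1,-0.8,0],[0,0,0],-1]
    - [[-1,-0.8,0],[0,0,0],-1]
    - [[-1,-0.8,0],[0,0,0],-1]
    - [[-1,-0.8,0],[0,0,0],-1]
    - [[-1,-0.8,0],[0,0,0],-1]
    - [[-1,-0.8,0],[0,0,0],-1]
    - [[-1,-0.8,0],[0,0,0],-1]
    - [[-1,-0.8,0],[0,0,0],-1]
  newtons: 60

```text
time_s: 2.75
ee_pos: [0.4257, 0.3478, 0.2313]
ee_rot: [[-1.0, -0.0, 0.0], [-0.0, 1.0, 0.0], [-0.0, 0.0, -1.0]]
wrist_force: [0.0, 0.7, 0.8]
grip_width: 0.997
grasp_force: 0.0
```

step_arm:
  steps:
    - [[-0.9,-0.735,0.5],[0,0,0],-1]
    - [[-0.9,-0.735,0.5],[0,0,0],-1]
    - [[-0.9,-0.735,0.5],[0,0,0],-1]
    - [[-0.9,-0.735,0.5],[0,0,0],-1]
    - [[-0.9,-0.735,0.5],[0,0,0],-1]
    - [[-0.9,-0.735,0.5],[0,0,0],-1]
    - [[0,0,0.5],[0,0,0],-1]
    - [[0,0,0.5],[0,0,0],-1]
    - [[0,0,0],[0,0,0],-1]

```text
time_s: 3.88
ee_pos: [0.5322, 0.2604, 0.1504]
ee_rot: [[-1.0, -0.001, -0.002], [-0.001, 1.0, -0.001], [0.002, -0.001, -1.0]]
wrist_force: [0.6, 0.7, -0.4]
grip_width: 0.998
grasp_force: 0.0
```

```bash
python3 - <<'E'
from h import *
s=imaging.grab_frame("side"); save(s,"s1",(90,250,140,360),3.5); print(telemetry.get_state()["ee_pos"])
E
```

```text
[0.53256263 0.26059019 0.15108575]
```

View pics/s1.png

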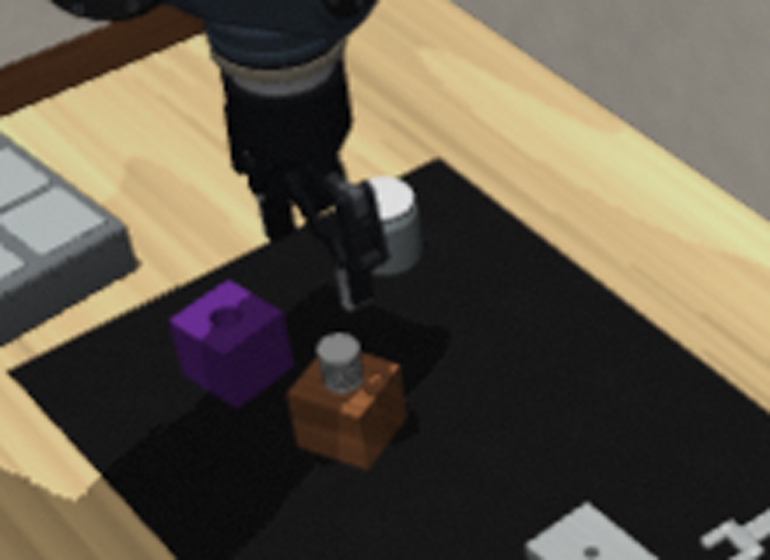

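The gripper is right above the pin in the wooden stand (crop pixel ~(360, 340)). Now I'll descend and grip.

step_arm:
  steps:
    - [[-0.07,0,0.8],[0,0,0],-1]
    - [[0,0,0.8],[0,0,0],-1]
    - [[0,0,0.8],[0,0,0],-1]
    - [[0,0,0.8],[0,0,0],-1]
    - [[0,0,0.6],[0,0,0],-1]
    - [[0,0,0.55],[0,0,0],-1]
    - [[0,0,0],[0,0,0],1]
    - [[0,0,0],[0,0,0],1]
    - [[0,0,0],[0,0,0],1]
    - [[0,0,0],[0,0,0],1]
    - [[0,0,0],[0,0,0],1]
    - [[0,0,0],[0,0,0],1]
  newtons: 70

```text
time_s: 5.42
ee_pos: [0.5349, 0.2604, 0.0651]
ee_rot: [[-1.0, -0.0, 0.001], [-0.0, 1.0, 0.001], [-0.001, 0.001, -1.0]]
wrist_force: [-0.8, 1.0, 6.3]
grip_width: 0.325
grasp_force: 68.8
```

step_arm:
  steps:
    - [[0,0,-0.5],[0,0,0],1]
    - [[0,0,-0.8],[0,0,0],1]
    - [[0,0,-0.8],[0,0,0],1]
    - [[0,0,-0.8],[0,0,0],1]
    - [[0,0,-0.3],[0,0,0],1]
    - [[-0.2,-1,0],[0,0,0],1]
    - [[-0.2,-1,0],[0,0,0],1]
    - [[-0.2,-1,0],[0,0,0],1]
    - [[-0.2,-1,0],[0,0,0],1]
    - [[-0.2,-1,0],[0,0,0],1]
    - [[-0.2,-1,0],[0,0,0],1]
    - [[-0.2,-1,0],[0,0,0],1]

```text
time_s: 6.92
ee_pos: [0.5627, 0.1188, 0.1283]
ee_rot: [[-1.0, -0.0, -0.0], [-0.0, 1.0, 0.0], [0.0, 0.0, -1.0]]
wrist_force: [-0.3, -0.1, -0.3]
grip_width: 0.329
grasp_force: 69.1
```

```bash
python3 - <<'E'
from h import *
s=imaging.grab_frame("side"); save(s,"s2",(150,310,180,400),3.5); st=telemetry.get_state(); print(st["ee_pos"],st["wrist_force"],st["grip_width"])
E
```

```text
[0.56313646 0.11694956 0.12827495] [ 0.25806404 -2.22298495 -0.56601846] 0.32713659788666155
```

View pics/s2.png

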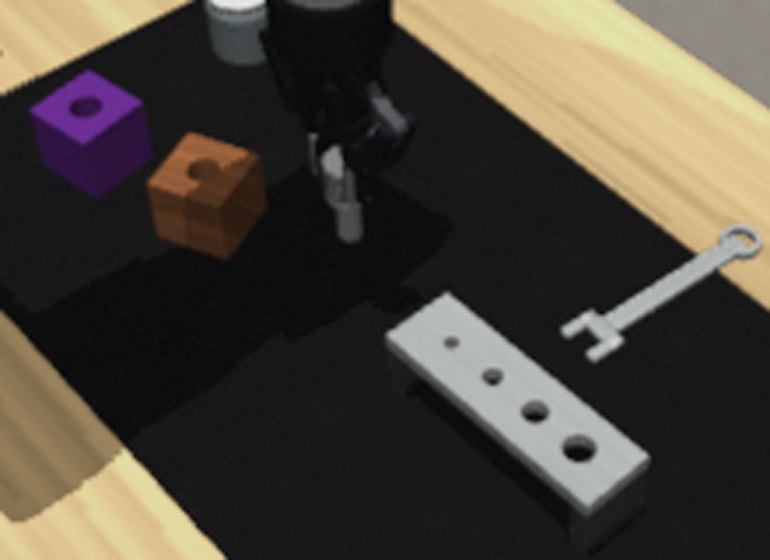

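The pin is in the grip with its shank hanging straight (crop ~(200, 345)), and the stand is empty. On to hole 1.

step_arm:
  steps:
    - [[-0.05,-0.9,0],[0,0,0],1]
    - [[-0.05,-0.9,0],[0,0,0],1]
    - [[0,-0.9,0],[0,0,0],1]
    - [[0,-0.9,0],[0,0,0],1]
    - [[0,-0.9,0],[0,0,0],1]
    - [[0,-0.55,0],[0,0,0],1]
    - [[0,0,0.5],[0,0,0],1]
    - [[0,0,0.4],[0,0,0],1]
    - [[0,0,0],[0,0,0],1]
    - [[0,0,0],[0,0,0],1]

```text
time_s: 8.22
ee_pos: [0.5645, 0.0195, 0.1103]
ee_rot: [[-1.0, -0.001, -0.0], [-0.001, 1.0, 0.0], [0.0, 0.0, -1.0]]
wrist_force: [0.8, -0.2, -1.9]
grip_width: 0.328
grasp_force: 69.1
```

```bash
python3 - <<'E'
from h import *
s=imaging.grab_frame("side"); P=cloud(s); save(s,"s3",(190,320,240,400),4.5)
st=telemetry.get_state(); print(st["ee_pos"],st["wrist_force"],st["torque"])
m=(abs(P[...,0]-.565)<.02)&(abs(P[...,1]-.0153)<.02)&(P[...,2]>.061)&(P[...,2]<.097)
for lo,hi in((.06,.066),(.066,.072),(.072,.078),(.078,.084),(.084,.09)):
    k=m&(P[...,2]>lo)&(P[...,2]<hi); print(lo,k.sum(),P[k].mean(0).round(4) if k.any() else '')
E
```

```text
[0.5645712  0.01950011 0.11043648] [ 0.18877042  0.24142851 -0.66562824] [ 0.00936142 -0.00228737  0.04976723]
0.06 3 [0.5595 0.0199 0.0651]
0.066 11 [0.561  0.0145 0.0697]
0.072 12 [0.5617 0.0152 0.0749]
0.078 13 [0.5614 0.0157 0.081 ]
0.084 9 [0.5606 0.0158 0.087 ]
```

View pics/s3.png

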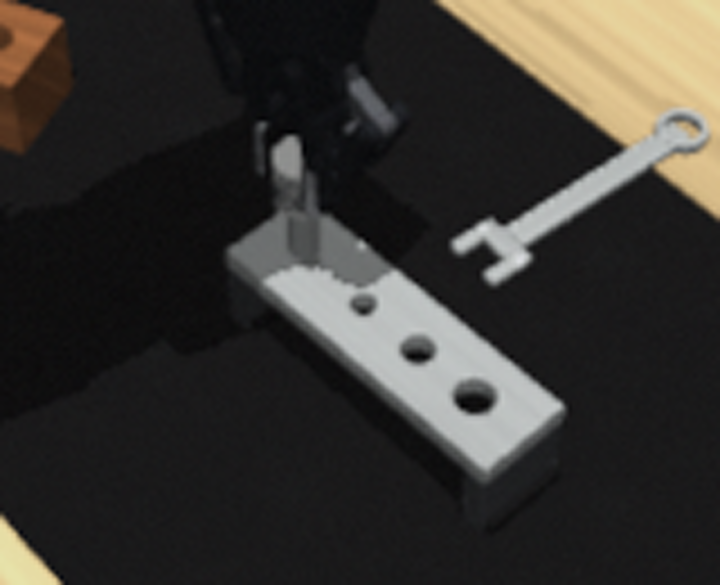

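The shank hangs just above hole 1 (crop ~(250, 300)), about 4 mm too far along +y. I'll correct that and go down gently.

step_arm:
  steps:
    - [[0,-0.21,0],[0,0,0],1]
    - [[0,0,0.15],[0,0,0],1]
    - [[0,0,0.1],[0,0,0],1]
    - [[0,0,0],[0,0,0],1]
    - [[0,0,0],[0,0,0],1]

```text
time_s: 8.9
ee_pos: [0.5644, 0.015, 0.1053]
ee_rot: [[-1.0, -0.0, -0.0], [-0.0, 1.0, 0.0], [0.0, 0.0, -1.0]]
wrist_force: [0.3, 0.7, -1.6]
grip_width: 0.332
grasp_force: 69.1
```

step_arm:
  steps:
    - [[0,0,0.05],[0,0,0],1]
    - [[0,0,0.05],[0,0,0],1]
    - [[0,0,0],[0,0,0],1]

```text
time_s: 9.28
ee_pos: [0.5644, 0.015, 0.1032]
ee_rot: [[-1.0, 0.0, -0.0], [0.0, 1.0, 0.0], [0.0, 0.0, -1.0]]
wrist_force: [-0.1, -0.1, -1.5]
grip_width: 0.324
grasp_force: 69.1
```

step_arm:
  steps:
    - [[0,0,0.025],[0,0,0],1]
    - [[0,0,0.025],[0,0,0],1]
    - [[0,0,0],[0,0,0],1]

```text
time_s: 9.65
ee_pos: [0.5648, 0.015, 0.103]
ee_rot: [[-1.0, -0.0, 0.001], [-0.0, 1.0, -0.0], [-0.001, -0.0, -1.0]]
wrist_force: [-1.6, 0.7, 7.5]
grip_width: 0.331
grasp_force: 69.3
```

step_arm:
  steps:
    - [[0.05,0,0.01],[0,0,0],1]
    - [[0,0.05,0],[0,0,0],1]
    - [[-0.05,0,0],[0,0,0],1]
    - [[-0.05,0,0],[0,0,0],1]
    - [[0,-0.05,0],[0,0,0],1]
    - [[0,-0.05,0],[0,0,0],1]
    - [[0.05,0,0],[0,0,0],1]
    - [[0.05,0,0],[0,0,0],1]
    - [[0,0.05,0],[0,0,0],1]
    - [[0,0,0],[0,0,0],1]

```text
time_s: 10.9
ee_pos: [0.5645, 0.0148, 0.103]
ee_rot: [[-1.0, -0.0, 0.003], [-0.0, 1.0, -0.0], [-0.003, -0.0, -1.0]]
wrist_force: [1.1, -0.6, 7.0]
grip_width: 0.322
grasp_force: 69.6
```

step_arm:
  steps:
    - [[0.05,0,0.025],[0,0,0],1]
    - [[0,0.1,0],[0,0,0],1]
    - [[-0.1,0,0],[0,0,0],1]
    - [[-0.1,0,0],[0,0,0],1]
    - [[0,-0.1,0],[0,0,0],1]
    - [[0,-0.1,0],[0,0,0],1]
    - [[0.1,0,0],[0,0,0],1]
    - [[0.1,0,0],[0,0,0],1]
    - [[0,0.1,0],[0,0,0],1]
    - [[-0.1,0,0],[0,0,0],1]
    - [[0,0,0],[0,0,0],1]

```text
time_s: 12.28
ee_pos: [0.565, 0.0146, 0.1026]
ee_rot: [[-1.0, -0.0, 0.001], [-0.0, 1.0, -0.001], [-0.001, -0.001, -1.0]]
wrist_force: [-2.7, -2.3, 10.4]
grip_width: 0.324
grasp_force: 69.8
```

Hole 1 refuses it at about 10 N: no drop over a search of ±2 mm. On to hole 2.

step_arm:
  steps:
    - [[0,0,-0.3],[0,0,0],1]
    - [[-0.03,-0.7,0],[0,0,0],1]
    - [[-0.03,-0.7,0],[0,0,0],1]
    - [[0,-0.57,0],[0,0,0],1]
    - [[0,0,0],[0,0,0],1]
    - [[0,0,0.15],[0,0,0],1]
    - [[0,0,0.05],[0,0,0],1]
    - [[0,0,0],[0,0,0],1]

```text
time_s: 13.28
ee_pos: [0.5656, -0.0241, 0.1034]
ee_rot: [[-1.0, -0.0, -0.0], [-0.0, 1.0, 0.0], [0.0, 0.0, -1.0]]
wrist_force: [0.3, -0.6, -1.1]
grip_width: 0.331
grasp_force: 69.0
```

step_arm:
  steps:
    - [[-0.02,-0.035,0],[0,0,0],1]
    - [[0,0,0.03],[0,0,0],1]
    - [[0,0,0.03],[0,0,0],1]
    - [[0,0,0],[0,0,0],1]

```text
time_s: 13.78
ee_pos: [0.5664, -0.0251, 0.103]
ee_rot: [[-1.0, 0.0, 0.001], [0.0, 1.0, -0.0], [-0.001, -0.0, -1.0]]
wrist_force: [-0.5, -0.4, 5.8]
grip_width: 0.326
grasp_force: 69.8
```

step_arm:
  steps:
    - [[0.04,0,0.025],[0,0,0],1]
    - [[0,0.04,0],[0,0,0],1]
    - [[-0.04,0,0],[0,0,0],1]
    - [[-0.04,0,0],[0,0,0],1]
    - [[0,-0.04,0],[0,0,0],1]
    - [[0,-0.04,0],[0,0,0],1]
    - [[0.04,0,0],[0,0,0],1]
    - [[0.04,0,0],[0,0,0],1]
    - [[0,0.04,0],[0,0,0],1]
    - [[0,0,0],[0,0,0],1]

```text
time_s: 15.02
ee_pos: [0.5661, -0.0252, 0.1029]
ee_rot: [[-1.0, -0.0, 0.002], [-0.0, 1.0, -0.0], [-0.002, -0.0, -1.0]]
wrist_force: [-0.1, -0.3, 7.0]
grip_width: 0.327
grasp_force: 69.9
```

step_arm:
  steps:
    - [[0.04,0,0],[0,0,0],1]
    - [[0,0.08,0],[0,0,0],1]
    - [[-0.08,0,0],[0,0,0],1]
    - [[-0.08,0,0],[0,0,0],1]
    - [[0,-0.08,0],[0,0,0],1]
    - [[0,-0.08,0],[0,0,0],1]
    - [[0.08,0,0],[0,0,0],1]
    - [[0.08,0,0],[0,0,0],1]
    - [[0,0.08,0],[0,0,0],1]
    - [[-0.08,0,0],[0,0,0],1]
    - [[0,0,0],[0,0,0],1]

```text
time_s: 16.4
ee_pos: [0.5666, -0.0255, 0.1028]
ee_rot: [[-1.0, -0.0, 0.001], [-0.0, 1.0, -0.001], [-0.001, -0.001, -1.0]]
wrist_force: [-2.0, -2.0, 7.8]
grip_width: 0.324
grasp_force: 69.8
```

step_arm:
  steps:
    - [[0,0,0.02],[0,0,0],1]
    - [[0.06,0.03,0],[0,0,0],1]
    - [[-0.03,0.03,0],[0,0,0],1]
    - [[-0.06,0,0],[0,0,0],1]
    - [[-0.03,-0.06,0],[0,0,0],1]
    - [[0.03,-0.06,0],[0,0,0],1]
    - [[0.06,0,0],[0,0,0],1]
    - [[0.03,0.06,0],[0,0,0],1]
    - [[-0.06,0,0],[0,0,0],1]
    - [[0,0,0],[0,0,0],1]

```text
time_s: 17.65
ee_pos: [0.5667, -0.0253, 0.1026]
ee_rot: [[-1.0, -0.0, 0.002], [-0.0, 1.0, -0.0], [-0.002, -0.0, -1.0]]
wrist_force: [-1.4, 0.5, 9.5]
grip_width: 0.327
grasp_force: 70.1
```

```bash
python3 - <<'E'
from h import *
s=imaging.grab_frame("side"); save(s,"s4",(200,330,250,410),4.5); st=telemetry.get_state(); print(st["ee_pos"],st["wrist_force"])
E
```

```text
[ 0.56670189 -0.02527695  0.10262022] [-1.28721907  0.12352812 10.64566774]
```

View pics/s4.png

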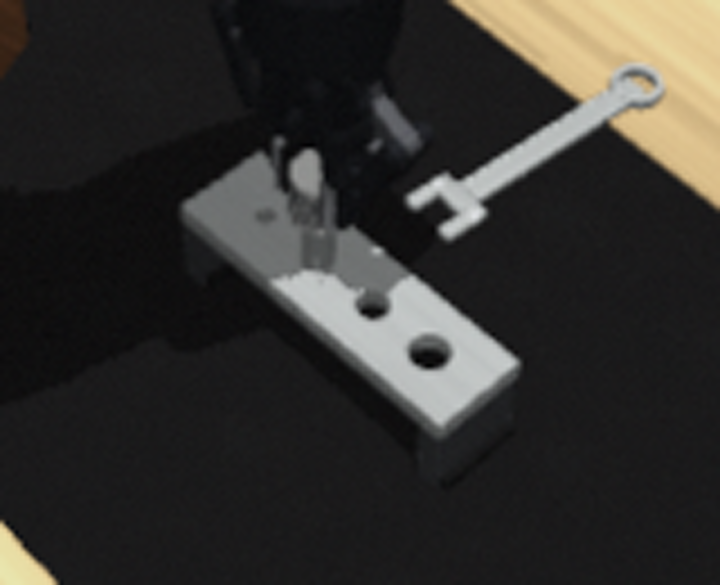

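The foot stands over hole 2 (crop ~(260, 318)) and looks wider than the mouth. It was refused at about 10 N over the searched area. On to hole 3.

step_arm:
  steps:
    - [[0,0,-0.3],[0,0,0],1]
    - [[-0.02,-0.7,0],[0,0,0],1]
    - [[-0.02,-0.7,0],[0,0,0],1]
    - [[0,-0.57,0],[0,0,0],1]
    - [[0,0,0],[0,0,0],1]
    - [[0,0,0.15],[0,0,0],1]
    - [[0,0,0.05],[0,0,0],1]
    - [[0,0,0],[0,0,0],1]

```text
time_s: 18.7
ee_pos: [0.5668, -0.0642, 0.1034]
ee_rot: [[-1.0, -0.0, -0.0], [-0.0, 1.0, 0.0], [0.0, 0.0, -1.0]]
wrist_force: [-0.1, 0.3, -1.2]
grip_width: 0.328
grasp_force: 69.2
```

step_arm:
  steps:
    - [[-0.04,-0.03,0],[0,0,0],1]
    - [[0,0,0.03],[0,0,0],1]
    - [[0,0,0.03],[0,0,0],1]
    - [[0,0,0],[0,0,0],1]

```text
time_s: 19.2
ee_pos: [0.5676, -0.0651, 0.1023]
ee_rot: [[-1.0, 0.0, 0.0], [0.0, 1.0, -0.0], [-0.0, -0.0, -1.0]]
wrist_force: [0.4, 0.5, -2.2]
grip_width: 0.331
grasp_force: 69.2
```

No contact at 1 mm below the plate's face, so it seems to be entering. I'll go deeper gently.

step_arm:
  steps:
    - [[0,0,0.04],[0,0,0],1]
    - [[0,0,0.04],[0,0,0],1]
    - [[0,0,0],[0,0,0],1]

```text
time_s: 19.58
ee_pos: [0.5676, -0.0651, 0.1006]
ee_rot: [[-1.0, -0.0, -0.0], [-0.0, 1.0, 0.0], [0.0, 0.0, -1.0]]
wrist_force: [0.3, 0.1, -1.2]
grip_width: 0.326
grasp_force: 69.2
```

step_arm:
  steps:
    - [[0,0,0.1],[0,0,0],1]
    - [[0,0,0.1],[0,0,0],1]
    - [[0,0,0.1],[0,0,0],1]
    - [[0,0,0],[0,0,0],1]

```text
time_s: 20.08
ee_pos: [0.5676, -0.0651, 0.0945]
ee_rot: [[-1.0, -0.0, -0.0], [-0.0, 1.0, 0.0], [0.0, 0.0, -1.0]]
wrist_force: [0.4, 0.5, -1.6]
grip_width: 0.327
grasp_force: 69.2
```

step_arm:
  steps:
    - [[0,0,0.2],[0,0,0],1]
    - [[0,0,0.2],[0,0,0],1]
    - [[0,0,0.2],[0,0,0],1]
    - [[0,0,0.2],[0,0,0],1]
    - [[0,0,0.2],[0,0,0],1]
    - [[0,0,0.2],[0,0,0],1]
    - [[0,0,0.15],[0,0,0],1]
    - [[0,0,0],[0,0,0],1]

```text
time_s: 21.08
ee_pos: [0.5676, -0.0651, 0.0674]
ee_rot: [[-1.0, -0.0, -0.0], [-0.0, 1.0, 0.0], [0.0, 0.0, -1.0]]
wrist_force: [1.5, 0.5, -3.0]
grip_width: 0.327
grasp_force: 69.1
```

step_arm:
  steps:
    - [[0,0,0.05],[0,0,0],1]
    - [[0,0,0.05],[0,0,0],1]
    - [[0,0,0.025],[0,0,0],1]
    - [[0,0,0],[0,0,0],1]

```text
time_s: 21.58
ee_pos: [0.5676, -0.0651, 0.0652]
ee_rot: [[-1.0, -0.0, -0.0], [-0.0, 1.0, -0.0], [0.0, -0.0, -1.0]]
wrist_force: [1.8, 0.7, -2.3]
grip_width: 0.324
grasp_force: 69.3
```

step_arm:
  steps:
    - [[0,0,0.025],[0,0,0],1]
    - [[0,0,0.025],[0,0,0],1]
    - [[0,0,0],[0,0,0],1]

```text
time_s: 21.95
ee_pos: [0.5677, -0.0651, 0.0649]
ee_rot: [[-1.0, -0.0, 0.0], [-0.0, 1.0, -0.0], [-0.0, -0.0, -1.0]]
wrist_force: [-2.0, 0.0, 8.3]
grip_width: 0.325
grasp_force: 70.1
```

The cap is seated: contact at TCP z = 0.065, as expected. Now release and withdraw.

step_arm:
  steps:
    - [[0,0,-0.03],[0,0,0],1]
    - [[0,0,0],[0,0,0],-1]
    - [[0,0,0],[0,0,0],-1]
    - [[0,0,0],[0,0,0],-1]
    - [[0,0,0],[0,0,0],-1]
    - [[0,0,0],[0,0,0],-1]
    - [[0,0,-0.5],[0,0,0],-1]
    - [[0,0,-1],[0,0,0],-1]
    - [[0,0,-1],[0,0,0],-1]
    - [[0,0,-1],[0,0,0],-1]
    - [[0,0,-1],[0,0,0],-1]
    - [[0,0,0],[0,0,0],-1]

```text
time_s: 23.45
ee_pos: [0.5685, -0.0653, 0.1566]
ee_rot: [[-1.0, -0.0, 0.003], [-0.0, 1.0, -0.001], [-0.003, -0.001, -1.0]]
wrist_force: [0.1, -0.9, 1.0]
grip_width: 0.998
grasp_force: 0.0
```

```bash
python3 - <<'E'
from h import *
s=imaging.grab_frame("side"); save(s,"s5",(200,360,240,460),3.5); st=telemetry.get_state(); print(st["ee_pos"],st["wrist_force"],st["grip_width"])
P=cloud(s); m=(abs(P[...,0]-.568)<.022)&(abs(P[...,1]+.065)<.022)&(P[...,2]>.08)&(P[...,2]<.11)
print(m.sum(),P[m].mean(0),P[m].max(0))
E
```

```text
[ 0.56784902 -0.06515133  0.15534408] [ 0.57991996  0.08232133 -0.31804205] 1.0009620780546935
142 [ 0.56644963 -0.06708592  0.08847689] [ 0.58289153 -0.05087546  0.09354311]
```

View pics/s5.png

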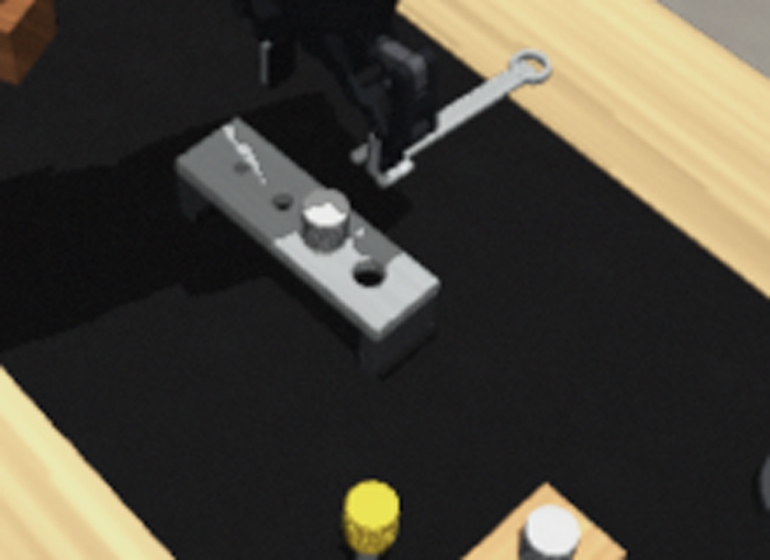

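The cap sits flat on the plate in hole 3 (crop ~(220, 325)), with its top at 0.089 m as expected. The gripper is clear and hole 4 is empty.

```bash
python3 -c "
from plant import workorder; print(workorder.close_job())"
```

```text
the job is handed in; nothing more can be done
None
```

The job is handed in: holes 1 and 2 refused the pin at about 10 N, and it passed cleanly through hole 3 (18 mm, so it is the 17 mm pin), where I left it with its cap flat on the plate and the gripper clear.

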